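# Roll-test dryer drum shafts on a stone tile and reject the bent one

### The arm

A 6-joint arm with a two-finger parallel gripper is mounted at the origin on the work surface. World frame = base frame: x ahead of the robot, y to its left, z up, the work surface at z = 0. Lengths are in mm, angles in rad, forces in N, time in s.
With the tool pointing down it reaches from about 275 to 825 mm from the base axis. Payload 5.2 kg.
Tool frame: the origin (TCP) lies at the very end of the fingers, on their centre line; the grasp point (between the pads) lies 19 mm behind it; z points along the fingers, y is the line along which they close (so a half turn about z gives the same grasp; the last joint's range is limited). The gripper opens to 93 mm and grips with 3 to 60 N. Pads are 15 mm wide; open, the fingers measure 128 mm over their backs; the gripper's body (75 mm by 188 mm) begins 65 mm behind the grasp point.
Start: joints at [-1.306, 0.259, 1.535, -0, 1.348, -0.203], TCP at [248.028, -490.904, 218.653] pointing down, gripper open.
Joint ranges: [-3.14, 3.14], [-0.91, 2.08], [0.19, 2.58], [-1.22, 4.36], [0.22, 2.71], [-3.12, 3.12]. Speed limits (rad/s): [2.57, 2.57, 3.14, 3.14, 3.14, 3.14].

### API

Orientations are given as [roll, pitch, yaw] about the fixed x, y, z axes, in that order (R = Rz(yaw) Ry(pitch) Rx(roll)).
In Python, from bench import robot gives the robot as it stands. The module is installed in compiled form; this text tells all that it offers. Calls block until the motion is done:
- robot.move_ptp(position, orientation): joint-space move of the TCP to a pose.
- robot.move_linear(position, ori=None, speed=150, f_stop=None): straight line of the TCP; ori=None keeps the orientation; speed is the mean speed in mm/s. With f_stop (N) it stops when the force on the tool has changed by that much, and returns True; else False.
- robot.move_j(angles): joint-space move.
- robot.move_gripper(opening): opening from 0.0 (shut) to 1.0 (fully open); the grip force is fixed at half the most; returns when the fingers have stopped.
- robot.sleep(seconds).
- robot.inverse_kinematics(position, orientation): joint angles nearest the present ones, or None.
- robot.get_image(name): name is "side" or "top" or "wrist"; returns a dict with "img" (480x640x3 uint8, blue, green, red), "fovy" (degrees; the focal length in pixels is half the picture's height over the tangent of half this angle, whatever the lens; pixels are square), "cx", "cy" (the principal point, pixels), "k1" (the pictures are not rectified: a ray, as slopes to the right and down, at radius r is drawn at 1 + k1 r^2 times it, then the intrinsics apply), "eye" and "orientation" of the camera in the world. Camera axes: x right, y down, z forward; pixel columns grow to the right and rows downward; lengths in mm; the calibration is good to about 2 mm. A picture is of the moment at which its call begins. There is no depth.
A pose or a line that the arm cannot do raises robot.MotionError and nothing moves.
- robot.hand_in(): hands the job in; it is judged then, once.
Readings, each from a call of its own:
- robot.current_t(): time.
- robot.current_qpos(): joint angles.
- robot.current_joint_vel(): joint speeds.
- robot.current_joint_efforts(): joint torques, N m.
- robot.current_tcp_pos(): TCP position.
- robot.current_eef_rot(): TCP orientation.
- robot.current_contact_force(): force on the tool from outside, world axes, zero at the start.
- robot.current_ft_torque(): the same for the moment, N m.
- robot.current_gripper_width(): opening from 0.0 (shut) to 1.0 (fully open).
- robot.current_finger_force(): force on a finger pad.
Only numpy, scipy, OpenCV 4.12 (cv2) and the standard library are available. Lean on these libraries where they do the work, as an engineer would, in place of code of your own. Each camera call takes 0.05 s, during which the arm holds its last target. There are 200 camera calls.

### The job

We are rebuilding the dryer: check the three drum-roller shafts on the stone tile. Press the sanding block flat on each shaft with a light hand (about half a kilo, never more than a kilo) and roll it away from you all the way past the pencil line, even one that rocks; the straight ones, which roll evenly, stay lying on the tile past the line, and any that rocked or lifted the block then goes into the metal tray. Finish with the block standing back on the bench, and leave the other things on the bench alone.

Things in the scene. Friction and masses are not known exactly. Their poses are not given: they have to be found in the camera images.
- tile: flat plate: polished stone tile, 220 (x) by 430 (y) by 10 mm, on a black foam mat 20 mm larger all round (8 mm thick at the border). Origin: centre of the TOP face, 22 mm above the bench; x away from the robot (within 0.2 rad), z up. The dark pencil line runs along y through the origin. The tile cannot slide; the foam lets it sink level, 1 mm per 8 N of pressure (stop at 8 mm), and rise again.
- shaft_1: a drum-roller shaft: plain steel rod, 12 mm diameter, 110 mm long, 98 g. Origin: middle of the rod; y along the rod (within 0.06 rad); x and z turn as it rolls. At the start it lies on the near half of the tile, across the tile within 0.15 rad, its middle 34 to 48 mm short of the line; the three lie side by side, middles 136 mm apart. One turn carries it 38 mm and the block above it 75 mm.
- shaft_2: a shaft made and lying like shaft_1. Any of the three may be straight or bent (bowed by 2 to 3 mm in the middle, too little to trust to the pose or the eye). A straight one keeps a constant 12 mm between tile and sole as it rolls; a bent one lifts a sole held over its middle by about 2 mm and lets it drop again, in each turn.
- shaft_3: a shaft made and lying like shaft_1; like the others it may be straight or bent
- shaft_1_end (a point): centre of one end face of shaft_1: 55.00 mm from the rod's middle if straight, 55.06 mm if bent (a difference far below the noise of the poses)
- shaft_2_end (a point): centre of one end face of shaft_2: 55.00 mm from the rod's middle if straight, 55.06 mm if bent (a difference far below the noise of the poses)
- shaft_3_end (a point): centre of one end face of shaft_3: 55.00 mm from the rod's middle if straight, 55.06 mm if bent (a difference far below the noise of the poses)
- block: hand sanding block, 170 to 290 g: base 110 (x) by 66 (y) by 18 mm with a rubber sole below, and on it a wooden grip bar along x, 84 mm long, 26 mm wide, 18 to 54 mm above the sole. Origin: centre of the sole's underside, z up. Stands on the bench beside the tile, x away from the robot within 0.35 rad. It moves twice as far as the shaft it rolls, so start with the shaft under the forward part of the sole.
- tray: loose shallow metal tray for rejects, 168 (x) by 112 (y) mm, 30 mm high, walls and floor 3 mm thick. Origin: centre of its underside, z up. It stands on the bench on the other side of the tile from the block, x away from the robot within 0.35 rad. A shaft fits in it along x.
- wheel_a: bystander: drum roller with black tyre, 70 mm diameter, 28 mm high, lying flat beyond the tile; origin centre of its underside
- wheel_b: bystander: a second such drum roller
- pulley: bystander: grey plastic idler pulley, 48 mm diameter, 22 mm high; origin centre of its underside
- clip_jar: bystander: glass jar of clips, 52 mm diameter, 52 mm high; origin centre of its underside
- driver: bystander: screwdriver lying on the near part of the bench
- wrench: bystander: wrench lying on the near part of the bench
- spray_can: bystander: spray can, 58 mm diameter, about 170 mm high, beyond the tile; origin centre of its underside
Mind the look-alikes: they are no part of the job. What is meant by the block is not orange, and is the larger of those in its own colour.

How it is judged (in metres and radians):
On the way, in this order (a step that is already met when the one before it is completed fails the run):
1. a first shaft has been rolled past the line under the block, pressed with more than 1 N (((x of shaft_1 in the frame of tile above 0 m and contact force between block and shaft_1 above 1 N) or (x of shaft_2 in the frame of tile above 0 m and contact force between block and shaft_2 above 1 N) or (x of shaft_3 in the frame of tile above 0 m and contact force between block and shaft_3 above 1 N))), for 0.05 s.
2. a second shaft has been rolled past the line under the block (a bent one already tested may be in the tray) ((((x of shaft_1 in the frame of tile above 0 m or (y of shaft_1 in the frame of tray between -0.053 and 0.053 m and x of shaft_1 in the frame of tray between -0.08 and 0.08 m and z of shaft_1 in the frame of tray between 0 and 0.024 m)) and (x of shaft_2 in the frame of tile above 0 m or (y of shaft_2 in the frame of tray between -0.053 and 0.053 m and x of shaft_2 in the frame of tray between -0.08 and 0.08 m and z of shaft_2 in the frame of tray between 0 and 0.024 m)) and ((x of shaft_1 in the frame of tile above 0 m and contact force between block and shaft_1 above 1 N) or (x of shaft_2 in the frame of tile above 0 m and contact force between block and shaft_2 above 1 N))) or ((x of shaft_1 in the frame of tile above 0 m or (y of shaft_1 in the frame of tray between -0.053 and 0.053 m and x of shaft_1 in the frame of tray between -0.08 and 0.08 m and z of shaft_1 in the frame of tray between 0 and 0.024 m)) and (x of shaft_3 in the frame of tile above 0 m or (y of shaft_3 in the frame of tray between -0.053 and 0.053 m and x of shaft_3 in the frame of tray between -0.08 and 0.08 m and z of shaft_3 in the frame of tray between 0 and 0.024 m)) and ((x of shaft_1 in the frame of tile above 0 m and contact force between block and shaft_1 above 1 N) or (x of shaft_3 in the frame of tile above 0 m and contact force between block and shaft_3 above 1 N))) or ((x of shaft_2 in the frame of tile above 0 m or (y of shaft_2 in the frame of tray between -0.053 and 0.053 m and x of shaft_2 in the frame of tray between -0.08 and 0.08 m and z of shaft_2 in the frame of tray between 0 and 0.024 m)) and (x of shaft_3 in the frame of tile above 0 m or (y of shaft_3 in the frame of tray between -0.053 and 0.053 m and x of shaft_3 in the frame of tray between -0.08 and 0.08 m and z of shaft_3 in the frame of tray between 0 and 0.024 m)) and ((x of shaft_2 in the frame of tile above 0 m and contact force between block and shaft_2 above 1 N) or (x of shaft_3 in the frame of tile above 0 m and contact force between block and shaft_3 above 1 N))))), for 0.05 s.
3. all three have been rolled past the line under the block ((x of shaft_1 in the frame of tile above 0 m or (y of shaft_1 in the frame of tray between -0.053 and 0.053 m and x of shaft_1 in the frame of tray between -0.08 and 0.08 m and z of shaft_1 in the frame of tray between 0 and 0.024 m)) and (x of shaft_2 in the frame of tile above 0 m or (y of shaft_2 in the frame of tray between -0.053 and 0.053 m and x of shaft_2 in the frame of tray between -0.08 and 0.08 m and z of shaft_2 in the frame of tray between 0 and 0.024 m)) and (x of shaft_3 in the frame of tile above 0 m or (y of shaft_3 in the frame of tray between -0.053 and 0.053 m and x of shaft_3 in the frame of tray between -0.08 and 0.08 m and z of shaft_3 in the frame of tray between 0 and 0.024 m)) and ((x of shaft_1 in the frame of tile above 0 m and contact force between block and shaft_1 above 1 N) or (x of shaft_2 in the frame of tile above 0 m and contact force between block and shaft_2 above 1 N) or (x of shaft_3 in the frame of tile above 0 m and contact force between block and shaft_3 above 1 N))), for 0.05 s.
At the end, for the whole second after the job is handed in: Straight shafts rest on the tile, middle past the line (tile x > 0); the bent one lies in the tray (end to middle over 55.03 mm is bent; middle under 24 mm above the tray's underside); the block stands on its sole on the bench (within 4 mm, tilt under 0.08 rad); all at rest (under 10 mm/s) (((distance between shaft_1 and shaft_1_end below 0.05503 m and (z of shaft_1 in the frame of tile between 0.002 and 0.012 m and x of shaft_1 in the frame of tile between 0 and 0.11 m)) or (distance between shaft_1 and shaft_1_end above 0.05503 m and (y of shaft_1 in the frame of tray between -0.053 and 0.053 m and x of shaft_1 in the frame of tray between -0.08 and 0.08 m and z of shaft_1 in the frame of tray between 0 and 0.024 m))) and ((distance between shaft_2 and shaft_2_end below 0.05503 m and (z of shaft_2 in the frame of tile between 0.002 and 0.012 m and x of shaft_2 in the frame of tile between 0 and 0.11 m)) or (distance between shaft_2 and shaft_2_end above 0.05503 m and (y of shaft_2 in the frame of tray between -0.053 and 0.053 m and x of shaft_2 in the frame of tray between -0.08 and 0.08 m and z of shaft_2 in the frame of tray between 0 and 0.024 m))) and ((distance between shaft_3 and shaft_3_end below 0.05503 m and (z of shaft_3 in the frame of tile between 0.002 and 0.012 m and x of shaft_3 in the frame of tile between 0 and 0.11 m)) or (distance between shaft_3 and shaft_3_end above 0.05503 m and (y of shaft_3 in the frame of tray between -0.053 and 0.053 m and x of shaft_3 in the frame of tray between -0.08 and 0.08 m and z of shaft_3 in the frame of tray between 0 and 0.024 m))) and height (world z) of block between -0.004 and 0.004 m and angle between block's own z axis and vertical below 0.08 rad and linear speed of each of shaft_1, shaft_2, shaft_3, block below 0.01 m/s); the robot touches nothing.
It fails at once if the block presses on a shaft with more than 14 N (contact force between block and shaft_1 above 14 N or contact force between block and shaft_2 above 14 N or contact force between block and shaft_3 above 14 N).
It fails at once if a bystander is moved by more than 25 mm (distance of any of wheel_a, wheel_b, pulley, clip_jar, driver, wrench, spray_can from where it was at the start of the episode above 0.025 m).
It also fails if it takes over 72 s, if anything falls off the work surface, if the arm or the gripper's body presses on something with over 40 N, if the wrist force passes 120 N, or if a joint passes its speed limit or range.

## Working session

There is one attempt and no reset: what is moved stays moved. The work goes in short steps, each a Python script; the robot and the scene stay as the last script left them, time stands still between calls to the robot, and variables do not carry over. Pictures are saved under pics/ and viewed, at most 10 in all, crops included, and the job is handed in when it is done.

```bash
mkdir -p pics
cat > h.py <<'E'
import numpy as np, cv2
from scipy.spatial.transform import Rotation as Rn
from bench import robot
def grab(n,f):
    d=robot.get_image(n); cv2.imwrite('pics/'+f+'.png',d['img']); 
    np.save('pics/'+f+'.npy',{k:v for k,v in d.items()},allow_pickle=True); return d
def cam(d):
    f=240/np.tan(np.radians(d['fovy'])/2); o=np.array(d['orientation'],float)
    R=o if o.shape==(3,3) else Rn.from_euler('xyz',o).as_matrix()
    return f,R,np.array(d['eye'],float)
def px2w(d,u,v,z):
    f,R,e=cam(d); q=np.array([(u-d['cx'])/f,(v-d['cy'])/f]); p=q.copy()
    for _ in range(30): p=q/(1+d['k1']*(p@p))
    r=R@np.array([p[0],p[1],1]); return e+r*(z-e[2])/r[2]
def w2px(d,P):
    f,R,e=cam(d); c=R.T@(np.array(P,float)-e); p=c[:2]/c[2]; p=p*(1+d['k1']*(p@p)); return p*f+[d['cx'],d['cy']]
def load(f): return np.load('pics/'+f+'.npy',allow_pickle=True).item()
E
python3 - <<'E'
from h import *
for n in('top','side'):
    d=grab(n,n+'0'); print({k:v for k,v in d.items() if k!='img'})
print(robot.current_t(),robot.current_eef_rot(),robot.current_contact_force())
E
```

```text
{'fovy': 50.40283422955305, 'cx': 318.2980463290163, 'cy': 240.85762728280378, 'k1': -0.0939915338310386, 'eye': array([ 377.67643629,  -58.03780719, 1142.68899817]), 'orientation': array([-2.9950267 ,  0.01710558, -1.57769351])}
{'fovy': 46.217331328011426, 'cx': 327.5323995409741, 'cy': 251.272955052539, 'k1': 0.01562988780318508, 'eye': array([ 386.54325773, 1188.11229793, 1088.40904332]), 'orientation': array([-2.26737853,  0.01712053, -3.01122683])}
0.1 [-3.13996450e+00 -3.44612794e-04  4.67837310e-01] [-1.45420572 -0.50319747  0.02565897]
```

View pics/top0.png

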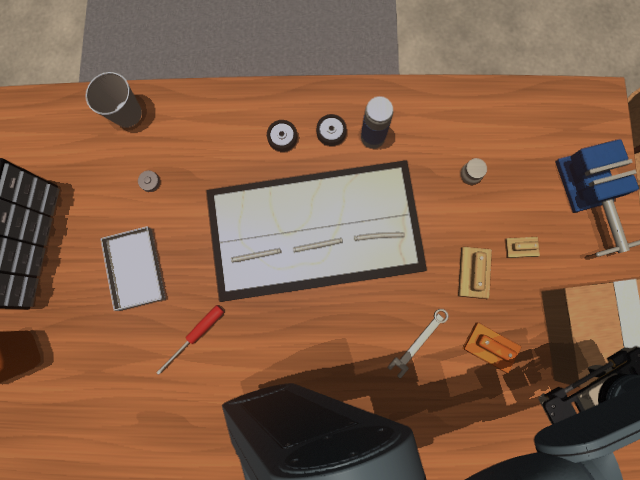

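View pics/side0.png

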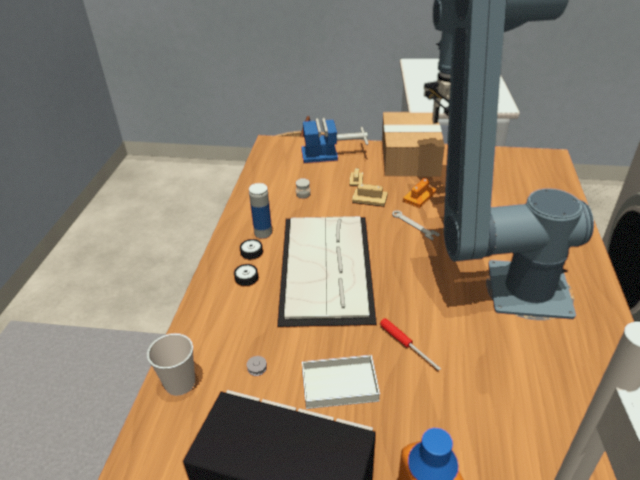

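Run:
```python
import cv2,numpy as np
i=cv2.imread('pics/top0.png')
cv2.imwrite('pics/c1.png',cv2.resize(i[155:305,205:435],None,fx=3.4,fy=3.4,interpolation=cv2.INTER_CUBIC))
a=cv2.resize(i[220:320,95:175],None,fx=5,fy=5,interpolation=cv2.INTER_CUBIC)
b=cv2.resize(i[240:305,452:502],None,fx=7.6,fy=7.6,interpolation=cv2.INTER_CUBIC)
b=cv2.copyMakeBorder(b,0,500-b.shape[0],0,0,cv2.BORDER_CONSTANT)
cv2.imwrite('pics/c2.png',np.hstack([a,b])); print(a.shape,b.shape)
```

```text
(500, 400, 3) (500, 380, 3)
```

View pics/c1.png

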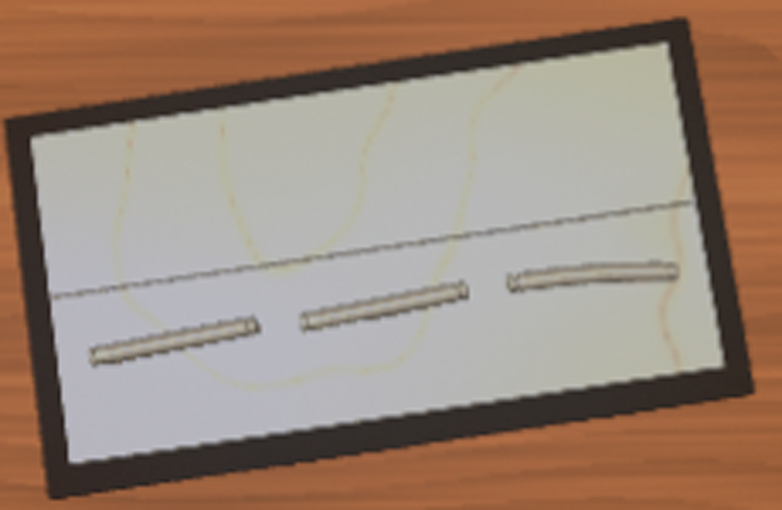

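View pics/c2.png

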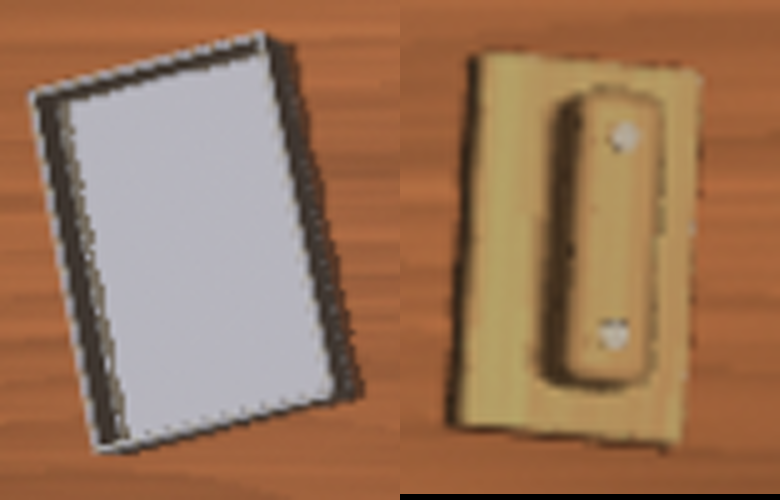

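Run:
```python
from h import *
d=load('top0'); r=lambda a:np.round(a,3)
def M(pts,s,x0,y0,z,ox=0): return np.array([px2w(d,(u-ox+.5)/s-.5+x0,(v+.5)/s-.5+y0,z)[:2] for u,v in pts])
def info(n,p):
    e=np.roll(p,-1,0)-p; print(n,r(p.mean(0)),'sides',r(np.linalg.norm(e,axis=1)),'ang',r(np.degrees(np.arctan2(e[:,1],e[:,0]))))
info('tile',M([(30,133),(668,42),(724,367),(68,463)],3.4,205,155,22))
info('line',M([(50,297),(692,202)],3.4,205,155,22))
for n,p in enumerate([[(90,356),(259,325)],[(301,322),(468,290)],[(508,283),(679,271)]]): info('shaft%d'%n,M(p,3.4,205,155,28))
info('blockbase',M([(480,57),(702,70),(682,443),(460,428)],7.6,452,240,18,400))
info('bar',M([(583,95),(660,95),(645,382),(565,380)],7.6,452,240,54,400))
info('tray',M([(32,95),(265,37),(335,402),(97,450)],5,95,220,30))
```

```text
tile [572.854 -30.942] sides [430.8   220.551 430.386 221.877] ang [ -82.314 -172.326   97.863    7.782]
line [572.403 -30.203] sides [427.151 427.151] ang [-82.025  97.975]
shaft0 [512.552  97.86 ] sides [111.846 111.846] ang [-80.028  99.972]
shaft1 [533.943 -38.831] sides [110.42 110.42] ang [-79.578 100.422]
shaft2 [ 551.713 -174.943] sides [111.721 111.721] ang [-86.481  93.519]
blockbase [ 470.19  -388.149] sides [ 66.094 109.757  65.246 108.932] ang [-93.918 173.914  85.383  -5.654]
bar [ 470.25  -386.888] sides [22.205 81.779 22.813 81.205] ang [-90.596 174.059  87.808  -6.403]
tray [483.806 378.877] sides [110.643 167.989 109.741 164.002] ang [ -76.745 -166.859  101.172   13.479]
```

```bash
cat >> h.py <<'E'
PI=np.pi
def ft(n=8,dt=0.01):
    a=[]
    for _ in range(n): a.append(robot.current_contact_force()); robot.sleep(dt)
    return np.mean(a,0),np.std(a,0)
E
python3 - <<'E'
from h import *
d=load('top0')
print('can base',px2w(d,375,143,0),'can top',px2w(d,379,106,170),'jar',px2w(d,474,178,0),'pulley',px2w(d,149,184,0),'wheels',px2w(d,282,140,0),px2w(d,332,131,28))
b=[470.2,-387.5]; o=[PI,0,-0.1]
robot.move_ptp([*b,110],o); print(robot.current_t())
robot.move_gripper(0.6)
robot.move_linear([*b,24],speed=120)
print(ft()); robot.move_gripper(0); print(robot.current_t(),robot.current_gripper_width(),robot.current_finger_force(),robot.current_tcp_pos())
robot.move_linear([*b,90],speed=120); print(ft(),robot.current_t(),robot.current_ft_torque())
grab('wrist','w1'); grab('side','s1')
E
```

```text
can base [ 776.52173647 -173.8230496     0.        ] can top [ 795.48093841 -166.86273744  170.        ] jar [ 690.47978897 -401.82691613    0.        ] pulley [685.03161832 356.45278224   0.        ] wheels [786.53763843  43.87608314   0.        ] [796.57750348 -73.26430159  28.        ]
1.1417
(array([ 0.04151935, -0.16319976,  0.26844307]), array([0.55211376, 0.39034768, 0.43520887]))
3.4417 0.28028913777004755 29.995957016944885 [ 470.30336749 -387.77778265   24.23842818]
(array([ 0.09908212, -0.14130111, -2.46615114]), array([0.60347184, 0.6065948 , 0.33946441])) 4.2083 [ 0.05386086  0.02181067 -0.03704183]
```

```bash
cat >> h.py <<'E'
T=np.array([572.6,-30.6]); TY=np.radians(7.9)
def roll(c,yaw,past=25,lead=38,F0=5.0):
    c=np.array(c); u=np.array([np.cos(yaw),np.sin(yaw)]); tx=np.array([np.cos(TY),np.sin(TY)])
    short=-(c-T)@tx; L=2*(short+past)/(u@tx); s=c-lead*u; o=[PI,0,yaw]
    print('short',short,'L',L,'t',robot.current_t())
    robot.move_ptp([*s,95],o); robot.move_linear([*s,64],speed=100); robot.sleep(.1)
    b=ft(12)[0][2]
    hit=robot.move_linear([*s,54],speed=12,f_stop=3)
    z=robot.current_tcp_pos()[2]; print('hit',hit,z,'base',b)
    if not hit: robot.move_linear([*s,70]); return None
    log=[];f=ft(6)[0][2]-b
    n=int(L/2.5); 
    for i in range(1,n+1):
        z+=np.clip(0.06*(f-F0),-.25,.4)
        p=s+u*L*i/n
        robot.move_linear([*p,z],speed=35)
        g=ft(4,.005)[0][2]-b; f=.4*f+.6*g if g<9 else g
        log.append((L*i/n,robot.current_tcp_pos()[2],g))
    robot.sleep(.15); log=np.array(log)
    for r in log[::3]: print(np.round(r,2))
    print('max g',log[:,2].max(),'mean',log[:,2].mean())
    robot.move_linear([*p,z+30],speed=40); print('t',robot.current_t())
    return log
E
python3 - <<'E'
from h import *
roll([551.7,-174.9],np.radians(3.5)); grab('top','t2')
E
```

```text
short 40.53489577484089 L 131.4572285738513 t 4.3083
hit True 57.35832473257136 base -2.635823492104859
[ 2.53 57.5   5.11]
[10.11 57.61  6.97]
[17.7  57.87  6.79]
[25.28 58.08  5.2 ]
[32.86 58.03  3.62]
[40.45 57.9   3.43]
[48.03 58.18  8.13]
[55.62 58.78  8.42]
[63.2  58.94  7.21]
[70.78 58.93  3.58]
[ 7.837e+01  5.857e+01 -7.000e-02]
[85.95 58.19  0.93]
[93.54 57.84  5.03]
[101.12  57.76   7.4 ]
[108.71  57.98   5.68]
[116.29  57.96   3.26]
[123.87  57.83   2.9 ]
[131.46  58.12   7.56]
max g 8.906065602295747 mean 5.125175760641401
t 22.2417
```

```bash
sed -i 's/n=int(L\/2.5)/n=int(L\/5)/; s/0.06\*(f-F0),-.25,.4/0.07*(f-F0),-.3,.5/; s/speed=35/speed=70/; s/g=ft(4,.005)/g=ft(3,.007)/; s/f=.4\*f+.6\*g if g<9/f=.2*f+.8*g if g<8/; s/log\[::3\]/log/; s/speed=12,/speed=15,/; s/z+30\],speed=40/z+35],speed=90/; s/ft(12)/ft(8)/' h.py
sed -i 's/    robot.move_ptp(\[\*s,95\],o); /    robot.move_ptp([*s,80],o); /' h.py
python3 - <<'E'
from h import *
roll([533.9,-38.8],np.radians(10.4),past=20,F0=4.5); grab('top','t3')
i=cv2.imread('pics/t3.png'); cv2.imwrite('pics/c3.png',cv2.resize(i[155:305,205:435],None,fx=3.4,fy=3.4,interpolation=cv2.INTER_CUBIC))
E
```

```text
short 39.45976150482719 L 119.03281587485476 t 22.2917
hit True 57.35562841531264 base -2.4546335725869715
[ 5.18 57.52  4.6 ]
[10.35 57.46  5.42]
[15.53 57.49  5.04]
[20.7 57.5  4.9]
[25.88 57.48  4.97]
[31.05 57.53  4.68]
[36.23 57.51  4.21]
[41.4  57.5   4.72]
[46.58 57.49  4.45]
[51.75 57.5   4.72]
[56.93 57.55  4.68]
[62.1  57.56  4.6 ]
[67.28 57.58  4.35]
[72.45 57.6   4.51]
[77.63 57.6   4.52]
[82.81 57.57  3.68]
[87.98 57.56  4.4 ]
[93.16 57.56  4.93]
[98.33 57.57  4.41]
[103.51  57.56   4.38]
[108.68  57.52   4.33]
[113.86  57.53   4.89]
[119.03  57.52   4.11]
max g 5.417379200367313 mean 4.587120608051721
t 31.1083
```

View pics/c3.png

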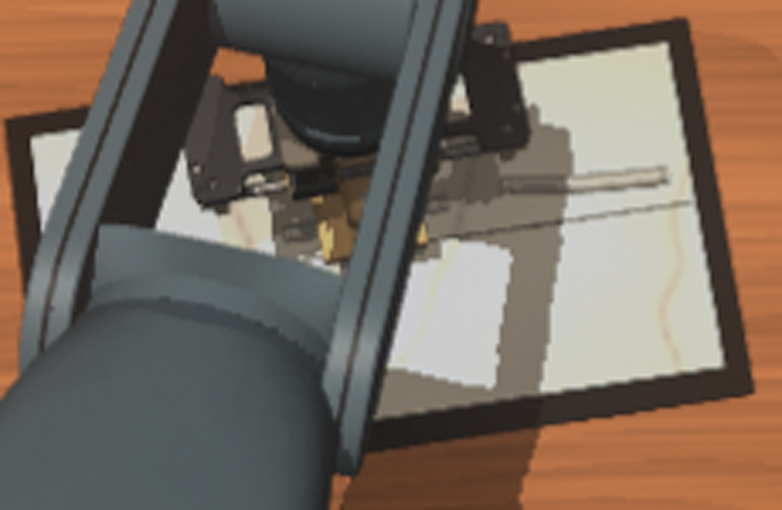

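Run:
```python
from h import *
roll([512.6,97.9],np.radians(10.0),past=20,F0=4.5)
b=[470.2,-387.5]
robot.move_ptp([*b,50],[PI,0,-.1])
robot.move_linear([*b,30],speed=100)
print(robot.move_linear([*b,22],speed=25,f_stop=4),robot.current_tcp_pos())
robot.move_gripper(0.5); robot.move_linear([*b,100],speed=200); print(robot.current_t())
grab('top','t4')
i=cv2.imread('pics/t4.png'); cv2.imwrite('pics/c4.png',cv2.resize(i[155:305,205:435],None,fx=3.4,fy=3.4,interpolation=cv2.INTER_CUBIC))
```

```text
short 41.76894362852518 L 123.62091183052394 t 31.1583
hit True 57.35469460920116 base -2.6887396699173385
[ 5.15 57.52  4.76]
[10.3  57.46  4.85]
[15.45 57.45  5.31]
[20.6  57.48  5.58]
[25.75 57.5   4.91]
[30.91 57.54  4.35]
[36.06 57.56  5.3 ]
[41.21 57.59  4.53]
[46.36 57.62  4.55]
[51.51 57.65  3.86]
[56.66 57.62  4.41]
[61.81 57.63  4.63]
[66.96 57.63  4.47]
[72.11 57.62  4.14]
[77.26 57.62  3.8 ]
[82.41 57.57  4.75]
[87.56 57.58  4.56]
[92.72 57.56  4.67]
[97.87 57.58  4.6 ]
[103.02  57.58   4.7 ]
[108.17  57.57   3.85]
[113.32  57.57   4.58]
[118.47  57.57   4.29]
[123.62  57.55   4.38]
max g 5.583158678248007 mean 4.575590165781449
t 40.2083
True [ 470.87144122 -388.02527433   24.09172039]
43.8583
```

View pics/c4.png

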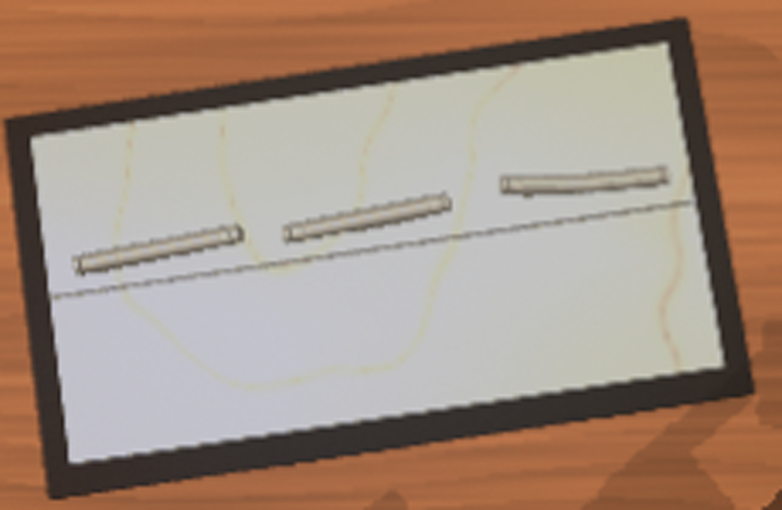

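Run:
```python
from h import *
d=load('t4'); W=lambda u,v:px2w(d,(u+.5)/3.4-.5+205,(v+.5)/3.4-.5+155,28)[:2]
a,b=W(668,175),W(500,184); m=W(584,183); v=b-a; yaw=np.arctan2(v[1],v[0]); print(m,np.linalg.norm(v),np.degrees(yaw),robot.current_t())
o=[PI,0,yaw]
robot.move_ptp([*m,70],o); print(robot.current_gripper_width())
robot.move_linear([*m,23.2],speed=90,f_stop=8); print(robot.current_tcp_pos())
robot.move_gripper(0); print('w',robot.current_gripper_width()*93,robot.current_finger_force())
robot.move_linear([*m,110],speed=150); print(robot.current_t())
grab('wrist','w5')
t=[484,379]; o2=[PI,0,np.radians(13)]
robot.move_ptp([*t,100],o2); print('w',robot.current_gripper_width()*93,robot.current_finger_force(),robot.current_t())
grab('wrist','w6'); a=[load('w5')['img'],load('w6')['img']]
cv2.imwrite('pics/c6.png',np.hstack([cv2.resize(x,(400,300)) for x in a]))
```

```text
[ 614.15979499 -170.20281053] 110.56973892336471 92.6042437410922 43.9083
0.5000350849771013
[ 613.98755067 -170.51346527   22.89229971]
w 10.958947899874444 29.990413337945938
47.1417
w 11.051080938067628 29.98884603381157 49.225
```

View pics/c6.png

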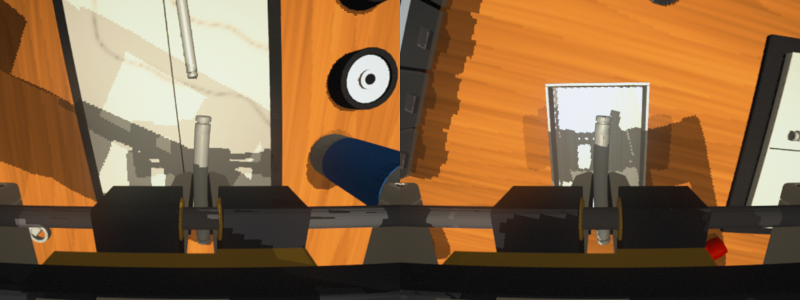

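Run:
```python
from h import *
t=[484,379]
robot.move_linear([*t,20],speed=120)
print(robot.move_linear([*t,5],speed=25,f_stop=4),robot.current_tcp_pos())
robot.move_gripper(0.3); robot.move_linear([*t,100],speed=120)
robot.move_ptp([420,0,300],[PI,0,0]) if 0 else robot.move_ptp([330,-390,220],[PI,0,0.2])
print(robot.current_t()); d=grab('top','t7')
i=d['img']; a=cv2.resize(i[155:320,90:435],None,fx=2.2,fy=2.2,interpolation=cv2.INTER_CUBIC)
b=cv2.resize(i[225:315,440:560],None,fx=2.4,fy=2.4,interpolation=cv2.INTER_CUBIC)
b=cv2.copyMakeBorder(b,0,0,0,a.shape[1]-b.shape[1],cv2.BORDER_CONSTANT); cv2.imwrite('pics/c7.png',np.vstack([a,b]))
```

```text
False [484.00177653 379.02047627   4.92948196]
55.1
```

View pics/c7.png

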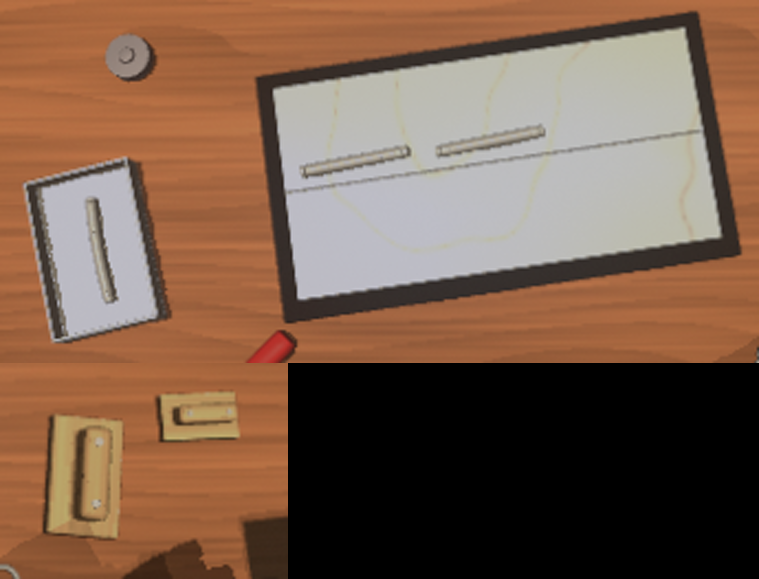

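The bent shaft lies in the tray at (100,250). The two straight ones rest past the line, at (355,160) and (490,140). The block stands flat on the bench.

```bash
python3 -c "
from h import *
print(robot.hand_in(), robot.current_t())"
```

```text
the job is handed in; nothing more can be done
the job is handed in; nothing more can be done
```

The job is handed in, though no verdict came back: all three shafts were rolled past the line under about 5 N (peak 8.9 N), the two straight ones lie past the line on the tile, the bent one (nearest the block) is in the tray, and the block is back on the bench.

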